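# Find the fullest screw jar by hefting and hold it up

## Robot

A 6-joint arm with a two-finger parallel gripper is mounted at the origin on the work surface. World frame = base frame: x ahead of the robot, y to its left, z up, the work surface at z = 0. Lengths are in m, angles in rad, forces in N, time in s.
With the tool pointing down it reaches from about 0.325 to 0.775 m from the base axis. Payload 5.5 kg.
Tool frame: the origin (TCP) lies at the very end of the fingers, on their centre line; the grasp point (between the pads) lies 19 mm behind it; z points along the fingers, y is the line along which they close (so a half turn about z gives the same grasp; the last joint's range is limited). The gripper opens to 85 mm and grips with 20 to 120 N. Pads are 22 mm wide; open, the fingers measure 114 mm over their backs; the gripper's body (76 mm by 85 mm) begins 54 mm behind the grasp point. The pads swing forward as they close: fully open they stand 13 mm farther back than shut.
Start: joints at [-1.314, 0.091, 1.231, -0, 1.82, -0.057], TCP at [0.185, -0.571, 0.231] pointing down, gripper open.
Joint ranges: [-2.87, 2.87], [-0.86, 2.18], [0.17, 2.46], [-1.51, 4.65], [0.06, 2.69], [-2.65, 2.65]. Speed limits (rad/s): [2.57, 2.57, 3.01, 3.14, 3.14, 3.14].

## Interface

Orientations are given as a unit quaternion [x, y, z, w].
In Python, from bench import telemetry, vision, ticket gives the robot as it stands. The module is installed in compiled form; this text tells all that it offers.
- The arm moves only by the tool apply_moves, never from a script. Its argument "commands" is a list of rows, each a list of 5 numbers: the finger opening in m, from 0 to 0.0854, then the shift along the world's x, y, z in m, then the turn about the world's z in degrees. A call has 1 to 5 rows; each row shifts and turns the commanded pose from where the row before left it; what a row does not reach is not made up. A row lasts 1/12 s, in which the tool goes at most 41.7 mm and 7.16 degrees, less where a joint would pass 70% of its speed; a pose out of reach is approached as far as the arm can. A call with a gripper value outside its range is refused whole. The fingers move at their own pace and stop on an object; "force" is the grip in N (left out, the last holds). Time passes only in rows, so rows that do not move let the fingers close. It gives the time, the measured TCP pose, the force, the opening and the grip force at its end, in the units of the state.
- telemetry.observe(): the state, without advancing time (a new reading comes with each control period).
- vision.grab_frame(name): name is "scene" or "side" or "wrist"; returns the picture (480x640x3 uint8, red, green, blue); there is no depth.
- vision.camera_model(name): a dict with "K" (3x3 intrinsics, pixels), "camera_from_world" (4x4, takes a point from world to camera coordinates); the wrist camera has in their place "mount" (4x4, takes a point from camera to tool coordinates, whose origin is the TCP and whose axes are the flange's). Camera axes: x right, y up, looking along -z (the intrinsics and any distortion apply to the point x, -y, -z); pixel columns grow to the right and rows downward; lengths in m; the calibration is good to about 2 mm. A picture is of the moment at which its call begins: read the wrist's pose just before it. camera_model takes no time and is no camera call.
- ticket.close_job(): hands the job in; it is judged then, once.
Trained networks look in the newest picture that a camera, given by its name, has taken for a name from the list of things; names that differ only in an ending like _2 or _b are one class to them, and where a whole thing is asked for, a point or a joint stands for the part that bears it (a point fixed in the world has none). Each returns a list of dicts, best first, with "score" (0 to 1); they miss things now and then, are a little off and sometimes report something else, mostly with a low value. They report only what shows in the picture. A call takes as long as a camera call. They do not tell look-alikes from the thing itself.
- vision.recognise(camera, query): "point" ([row, column] in pixels, amid what is visible of it).
- vision.trace(camera, query): "pixels" (480x640 bool, what is visible of it) and "point" ([row, column] in pixels, amid what is visible of it).
- vision.spot_point(camera, query): "point" ([row, column] in pixels: a listed point, or the origin of a listed thing).
The state is a dict: "time_s": time; "q": joint angles; "joint_vel": joint speeds; "joint_torque": joint torques, N m; "eef_pos": TCP position; "tcp_rot": TCP orientation; "ft_force": force on the tool from outside, world axes, zero at the start; "wrist_torque": the same for the moment, N m; "gripper_width": finger opening in m; "grasp_force": force on a finger pad.
Only numpy, scipy, OpenCV 4.12 (cv2) and the standard library are available. Lean on these libraries where they do the work, as an engineer would, in place of code of your own. Each camera call takes 0.05 s, during which the arm holds its last target. There are 200 camera calls.

## Task

The three closed, identical jars on the wooden tray hold spare wall screws; find out by feel which one is heaviest. Going from left to right as the robot faces them, lift each one a few centimetres straight up, clear of the tray, and set each back upright in its own place before taking the next (do not let a jar fall, and leave the other things alone). Finish while still holding the heaviest jar up in the gripper, upright, still and at least 15 cm clear of the tray, with the other two standing in their places.

Things in the scene. Friction and masses are not known exactly. Their poses are not given: they have to be found in the camera images.
- tray: fixed flat wooden tray, 130 mm (x) by 380 mm (y), 8 mm thick, no rim, on the counter; origin at the centre of its underside, y along the row of jars towards the left end (turned up to about 20 degrees from the robot's y)
- place_left (a point): centre of the left place on the tray's top face (8 mm above the counter), marked by a thin cork disc 72 mm across; a jar stands within 8 mm of it. Places are 125 mm apart along the tray; left is the robot's left (+y)
- place_middle (a point): centre of the middle place on the tray's top face (8 mm above the counter), marked by a thin cork disc 72 mm across; a jar stands within 8 mm of it. Places are 125 mm apart along the tray; left is the robot's left (+y)
- place_right (a point): centre of the right place on the tray's top face (8 mm above the counter), marked by a thin cork disc 72 mm across; a jar stands within 8 mm of it. Places are 125 mm apart along the tray; left is the robot's left (+y)
- jar_p_mid (a point): one of three jars that look exactly alike: white stoneware cylinder 58 mm in diameter and 66 mm tall with a ribbed metal screw lid 52 mm in diameter above it, 86 mm tall in all, closed, stands upright on the tray. This point is its centre, half-way up (43 mm above its underside), z up its axis. Weight hidden, between 0.24 and 0.73 kg; the heaviest outweighs each of the others by at least 0.18 kg; any jar may stand at any place
- jar_q_mid (a point): one of three jars that look exactly alike: white stoneware cylinder 58 mm in diameter and 66 mm tall with a ribbed metal screw lid 52 mm in diameter above it, 86 mm tall in all, closed, stands upright on the tray. This point is its centre, half-way up (43 mm above its underside), z up its axis. Weight hidden, between 0.24 and 0.73 kg; the heaviest outweighs each of the others by at least 0.18 kg; any jar may stand at any place
- jar_r_mid (a point): one of three jars that look exactly alike: white stoneware cylinder 58 mm in diameter and 66 mm tall with a ribbed metal screw lid 52 mm in diameter above it, 86 mm tall in all, closed, stands upright on the tray. This point is its centre, half-way up (43 mm above its underside), z up its axis. Weight hidden, between 0.24 and 0.73 kg; the heaviest outweighs each of the others by at least 0.18 kg; any jar may stand at any place
- spray_bottle: clear plastic spray bottle, 68 mm across, 213 mm tall, on the counter beyond the left end of the tray, towards the robot; a bystander, not to be disturbed; origin at the centre of its underside
- lint_roller: lint roller lying on the counter between robot and tray, mint green handle, 230 mm long, 44 mm thick; a bystander, not to be disturbed; origin at the centre of its underside
- dustpan: grey plastic dustpan, 190 by 200 mm, 52 mm tall, handle 110 mm long towards its +x, beyond the right end of the tray; a bystander, not to be disturbed; origin at the centre of its underside
- clothes_peg: wooden clothes peg 75 by 10 mm, 12 mm tall, lying on the tray between the left and middle jars, roughly across the tray; a bystander, not to be disturbed; origin at the centre of its underside
- soap_bar: soap bar 60 by 34 mm, 18 mm tall, lying on the tray between the middle and right jars, long side roughly across the tray; a bystander, not to be disturbed; origin at the centre of its underside
- dust_brush: wooden hand brush 200 by 50 mm, 42 mm tall, lying on the counter behind the tray; a bystander, not to be disturbed; origin at the centre of its underside
- measuring_cup: white plastic cup 72 mm across, 70 mm tall, behind the left half of the tray; a bystander, not to be disturbed; origin at the centre of its underside
Mind the look-alikes: they are no part of the job. What is shaped like the part that bears jar_r_mid but purple is not meant.

How it is judged:
By the outcome, as a careful person would: the job done as asked, in the order asked, and still so for the second after the job is handed in, while the arm keeps its last pose, push and grip.
It also fails if it takes over 64 s, if anything falls off the work surface, if the arm or the gripper's body presses on something with over 40 N, if the wrist force passes 120 N, or if a joint passes its speed limit or range.

## Working session

There is one attempt and no reset: what is moved stays moved. The work goes in short steps, Python scripts to look and compute and a tool call to move; the robot and the scene stay as the last step left them, time stands still between calls to the robot, and variables do not carry over. Pictures are saved under pics/ and viewed, at most 10 in all, crops included, and the job is handed in when it is done.

Besides the shell and the picture viewer there is one more tool, called after "Request:" by a JSON object that holds its "fn" and its "kwargs", one argument or row to a line. apply_moves: Moves the arm, as the interface text tells. Its arguments: {"type":"object","properties":{"commands":{"type":"array"},"force":{"type":"number"}},"required":["commands"]}

```bash
mkdir -p pics; cat > h.py <<'E'
import numpy as np, cv2
from bench import telemetry, vision, ticket
def ray(cam,p):
    m=vision.camera_model(cam);K=np.array(m["K"]);T=np.array(m["camera_from_world"])
    d=m.get("distortion",None)
    u=cv2.undistortPoints(np.array([[[p[1],p[0]]]],float),K,np.array(d,float) if d is not None else None)[0,0]
    R=T[:3,:3];return -R.T@T[:3,3], R.T@np.array([u[0],-u[1],-1])
def at_z(cam,p,z):
    o,d=ray(cam,p);return o+d*(z-o[2])/d[2]
E
python3 - <<'E'
from h import *
for c in("scene","side"):
    im=vision.grab_frame(c);cv2.imwrite(f"pics/{c}.png",im[...,::-1])
    print(vision.camera_model(c).keys())
    for n,z in(("jar_p_mid",.051),("place_left",.008),("place_middle",.008),("place_right",.008),("tray",0),("clothes_peg",.008),("soap_bar",.008),("spray_bottle",0),("measuring_cup",0)):
        for r in vision.spot_point(c,n)[:5]:
            print(c,n,round(r["score"],2),np.round(r["point"]),np.round(at_z(c,r["point"],z),3))
s=telemetry.observe();print(s)
E
```

```text
dict_keys(['K', 'camera_from_world'])
scene jar_p_mid 0.91 [268. 400.] [0.6   0.174 0.051]
scene jar_p_mid 0.32 [281. 198.] [ 0.549 -0.271  0.051]
scene place_left 0.79 [279. 395.] [0.598 0.168 0.008]
scene place_left 0.72 [279. 363.] [0.583 0.095 0.008]
scene place_left 0.19 [323. 306.] [ 0.674 -0.052  0.008]
scene place_middle 0.81 [274. 339.] [0.56  0.044 0.008]
scene place_right 0.84 [272. 290.] [ 0.53  -0.067  0.008]
scene tray 0.68 [275. 344.] [0.558 0.055 0.   ]
scene clothes_peg 0.43 [276. 366.] [0.576 0.104 0.008]
scene clothes_peg 0.43 [274. 338.] [0.558 0.042 0.008]
scene soap_bar 0.52 [272. 312.] [ 0.541 -0.016  0.008]
scene spray_bottle 0.73 [339. 383.] [0.739 0.102 0.   ]
scene spray_bottle 0.6 [239. 456.] [0.502 0.352 0.   ]
scene spray_bottle 0.3 [267. 402.] [0.561 0.194 0.   ]
scene measuring_cup 0.88 [341. 386.] [0.745 0.107 0.   ]
dict_keys(['K', 'camera_from_world'])
side jar_p_mid 0.61 [308. 260.] [0.596 0.171 0.051]
side place_left 0.87 [317. 265.] [0.597 0.162 0.008]
side place_middle 0.74 [272. 312.] [0.562 0.046 0.008]
side place_middle 0.71 [274. 310.] [0.56
[... 296 characters left out ...]
ime_s': 1.0, 'q': array([-1.31370578e+00,  9.10874232e-02,  1.23067737e+00,  1.43449521e-05,
        1.81978841e+00, -5.66592224e-02]), 'joint_vel': array([ 0.00024785,  0.00144441,  0.00030832,  0.00024814, -0.001313  ,
        0.00010123]), 'joint_torque': array([ 4.69577681e-04, -4.58481789e+01, -4.18102169e+01, -1.41926586e-05,
        7.24686524e-04,  6.27167822e-06]), 'eef_pos': array([ 0.18520864, -0.57072427,  0.23129554]), 'tcp_rot': array([9.87720073e-01, 1.56233982e-01, 8.88967983e-06, 1.89291693e-05]), 'ft_force': array([-0.42692085, -0.30822582,  0.10456919]), 'wrist_torque': array([ 0.02066148, -0.06662801,  0.02372006]), 'grasp_force': 0.0, 'gripper_width': 0.0852663301460189}
```

View pics/scene.png

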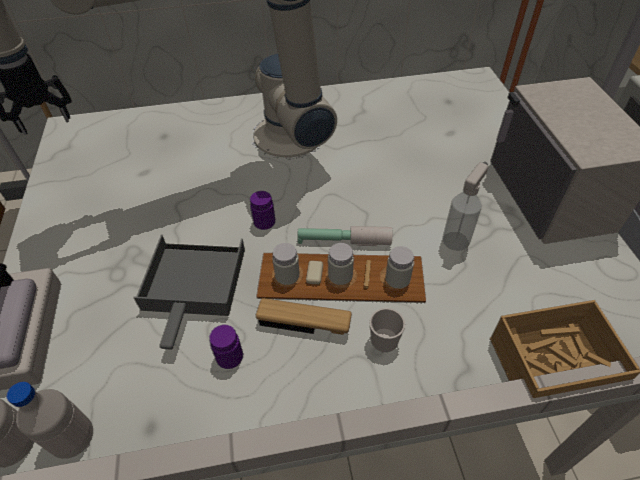

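View pics/side.png

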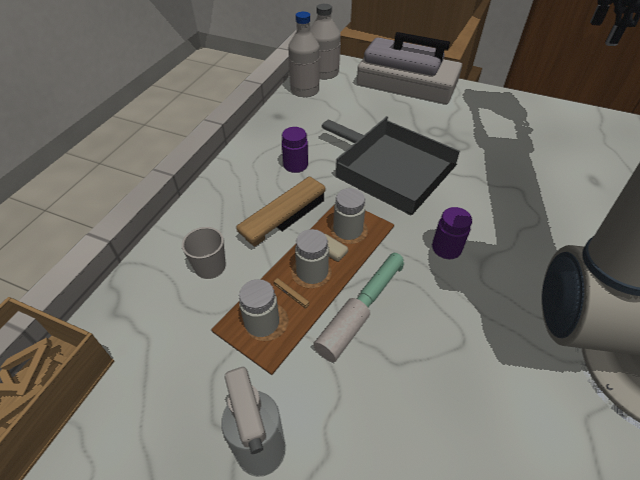

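The scene shows three white jars in the tray row at about (400,268), (340,265) and (286,265). The purple look-alikes are at (262,210) and (226,347). The side view agrees, and the tray is turned about 15°. I'll grip across the tray, which keeps the fingers off the peg and soap, and start with a move above the left jar.

Request:
{"fn": "apply_moves", "kwargs": {
  "commands": [
    [0.085,0.02,0.036,0,2.85],
    [0.085,0.02,0.036,0,2.85],
    [0.085,0.02,0.036,0,2.85],
    [0.085,0.02,0.036,0,2.85],
    [0.085,0.02,0.036,0,2.85]
  ],
  "force": 60
}}

```text
time_s: 1.42
eef_pos: [0.2856, -0.3891, 0.2312]
tcp_rot: [0.96, 0.278, 0.0, 0.0]
ft_force: [1.6, 0.1, 0.8]
gripper_width: 0.0847
grasp_force: 0.0
```

Request:
{"fn": "apply_moves", "kwargs": {
  "commands": [
    [0.085,0.02,0.036,0,2.85],
    [0.085,0.02,0.036,0,2.85],
    [0.085,0.02,0.036,0,2.85],
    [0.085,0.02,0.036,0,2.85],
    [0.085,0.02,0.036,0,2.85]
  ]
}}

```text
time_s: 1.83
eef_pos: [0.3857, -0.2089, 0.2316]
tcp_rot: [0.918, 0.396, 0.0, 0.0]
ft_force: [1.1, -0.7, 0.6]
gripper_width: 0.085
grasp_force: 0.0
```

Request:
{"fn": "apply_moves", "kwargs": {
  "commands": [
    [0.085,0.02,0.036,0,2.85],
    [0.085,0.02,0.036,0,2.85],
    [0.085,0.02,0.036,0,2.85],
    [0.085,0.02,0.036,0,2.85],
    [0.085,0.02,0.036,0,2.85]
  ]
}}

```text
time_s: 2.25
eef_pos: [0.4858, -0.0286, 0.2316]
tcp_rot: [0.862, 0.507, 0.0, 0.0]
ft_force: [-0.2, -0.3, 0.2]
gripper_width: 0.085
grasp_force: 0.0
```

Request:
{"fn": "apply_moves", "kwargs": {
  "commands": [
    [0.085,0.02,0.036,0,2.85],
    [0.085,0.02,0.036,0,2.85],
    [0.085,0.02,0.036,0,2.85],
    [0.085,0.02,0.036,0,2.85],
    [0.085,0,0,0,0]
  ]
}}

```text
time_s: 2.67
eef_pos: [0.5667, 0.1194, 0.2287]
tcp_rot: [0.806, 0.592, -0.0, -0.002]
ft_force: [0.8, -0.1, -0.4]
gripper_width: 0.0851
grasp_force: 0.0
```

```bash
cat >> h.py <<'E'
from scipy.spatial.transform import Rotation as Rn
def wz(p,z,s):
    m=vision.camera_model("wrist");K=np.array(m["K"]);M=np.array(m["mount"])
    u=cv2.undistortPoints(np.array([[[p[1],p[0]]]],float),K,None)[0,0]
    R=Rn.from_quat(s["tcp_rot"]).as_matrix()
    o=R@M[:3,3]+s["eef_pos"];d=R@M[:3,:3]@np.array([u[0],-u[1],-1])
    return o+d*(z-o[2])/d[2]
E
python3 - <<'E'
from h import *
s=telemetry.observe();im=vision.grab_frame("wrist");cv2.imwrite("pics/w1.png",im[...,::-1])
print(s["eef_pos"],s["tcp_rot"],s["q"],vision.camera_model("wrist")["mount"])
for n,z in(("jar_p_mid",.051),("place_left",.008),("place_middle",.008),("place_right",.008),("clothes_peg",.008),("soap_bar",.008),("tray",0)):
    for r in vision.spot_point("wrist",n)[:4]:
        print(n,round(r["score"],2),np.round(r["point"]),np.round(wz(r["point"],z,s),3))
E
```

```text
[0.56671171 0.11937424 0.22867669] [ 8.05814934e-01  5.92164657e-01 -4.13127864e-04 -1.77213865e-03] [0.14724917 0.03614086 1.2925626  0.00283094 1.8152757  0.45124004] [[-1.07700415e-03  9.56566150e-01  2.91513361e-01  7.47156935e-02]
 [ 9.99999185e-01  8.30275967e-04  9.70073506e-04 -2.99285625e-04]
 [ 6.85902941e-04  2.91514168e-01 -9.56566265e-01 -1.41406658e-01]
 [ 0.00000000e+00  0.00000000e+00  0.00000000e+00  1.00000000e+00]]
jar_p_mid 0.23 [146. 519.] [0.723 0.115 0.051]
place_right 0.6 [323. 467.] [ 0.665 -0.048  0.008]
place_right 0.5 [286. 336.] [0.556 0.027 0.008]
clothes_peg 0.91 [204. 334.] [0.577 0.103 0.008]
```

View pics/w1.png

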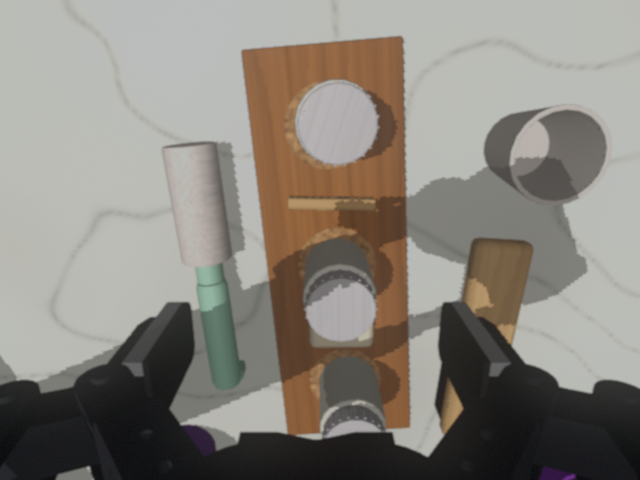

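The wrist view shows the left lid at (336,122) and the middle lid at (341,309). The right lid is partly hidden behind the gripper, and the peg (332,204) and soap are clear of the finger line. Next I'll turn these into positions.

```bash
python3 - <<'E'
from h import *
s=telemetry.observe()
for p,z in(((122,336.5),.094),((309,341),.094),((442,355),.094),((50,243),.008),((432,288),.008),((37,403),.008),((428,409),.008)):
    print(p,np.round(wz(p,z,s),4))
E
```

```text
(122, 336.5) [0.5962 0.1663 0.094 ]
(309, 341) [0.5598 0.0379 0.094 ]
(442, 355) [ 0.5353 -0.0811  0.094 ]
(50, 243) [0.5441 0.2378 0.008 ]
(432, 288) [ 0.4554 -0.1278  0.008 ]
(37, 403) [0.6685 0.2074 0.008 ]
(428, 409) [ 0.5787 -0.1626  0.008 ]
```

Request:
{"fn": "apply_moves", "kwargs": {
  "commands": [
    [0.085,0.015,0.023,0,1.8],
    [0.085,0.015,0.024,0,1.9],
    [0.085,0,0,-0.02,0],
    [0.085,0,0,-0.02,0],
    [0.085,0,0,0,0]
  ]
}}

```text
time_s: 3.48
eef_pos: [0.5938, 0.1595, 0.1866]
tcp_rot: [0.789, 0.614, -0.003, -0.001]
ft_force: [-1.2, -0.1, -1.8]
gripper_width: 0.0851
grasp_force: 0.0
```

Request:
{"fn": "apply_moves", "kwargs": {
  "commands": [
    [0.085,0.002,0.006,-0.03,0.5],
    [0.085,0,0,-0.03,0],
    [0.085,0,0,-0.03,0],
    [0.085,0,0,-0.025,0],
    [0.085,0,0,0,0]
  ]
}}

```text
time_s: 3.9
eef_pos: [0.5942, 0.1648, 0.0707]
tcp_rot: [0.787, 0.617, -0.004, -0.002]
ft_force: [0.0, -0.5, -1.4]
gripper_width: 0.0848
grasp_force: 0.0
```

```bash
python3 - <<'E'
from h import *
s=telemetry.observe();print(s["eef_pos"],s["ft_force"],s["time_s"])
for c in("wrist","side"):
    im=vision.grab_frame(c);cv2.imwrite(f"pics/{c}2.png",im[...,::-1])
a=cv2.imread("pics/wrist2.png")[:, 100:540];b=cv2.imread("pics/side2.png")[180:420,150:450]
b=cv2.resize(b,(360,288));o=np.zeros((480,800,3),np.uint8);o[:,:440]=a;o[:288,440:]=b
cv2.imwrite("pics/c2.png",o)
E
```

```text
[0.59415722 0.16476921 0.07069866] [ 0.00858868 -0.49881164 -1.42214685] 3.9
```

View pics/c2.png

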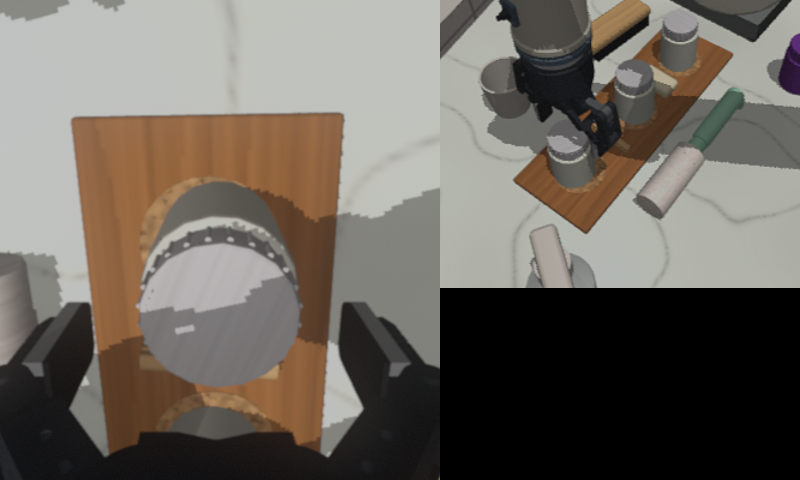

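The lid is centred laterally between the fingers, at wrist pixel (319,313), and the finger sides are clear. I'll check the fore-aft offset.

```bash
python3 - <<'E'
from h import *
s=telemetry.observe();print(wz((313,319),.094,s),s["eef_pos"],s["ft_force"])
E
```

```text
[0.59944344 0.17307995 0.094     ] [0.59699188 0.16555785 0.07699958] [-0.5755222   0.19480285  0.81707564]
```

Request:
{"fn": "apply_moves", "kwargs": {
  "commands": [
    [0.085,0.001,0.004,-0.02,0],
    [0.085,0,0,-0.016,0],
    [0.085,0,0,-0.007,0],
    [0.085,0,0,0,0],
    [0.085,0,0,0,0]
  ]
}}

```text
time_s: 4.42
eef_pos: [0.5991, 0.1702, 0.0354]
tcp_rot: [0.786, 0.618, 0.001, 0.0]
ft_force: [0.4, -0.2, 0.8]
gripper_width: 0.0846
grasp_force: 0.0
```

Request:
{"fn": "apply_moves", "kwargs": {
  "commands": [
    [0.05,0,0,0,0],
    [0.05,0,0,0,0],
    [0.05,0,0,0,0],
    [0.05,0,0,0,0],
    [0.05,0,0,0,0]
  ],
  "force": 50
}}

```text
time_s: 4.83
eef_pos: [0.5989, 0.1706, 0.0354]
tcp_rot: [0.786, 0.618, 0.001, 0.0]
ft_force: [-2.0, 0.4, 5.2]
gripper_width: 0.0568
grasp_force: 54.6
```

Request:
{"fn": "apply_moves", "kwargs": {
  "commands": [
    [0.05,0,0,0,0],
    [0.05,0,0,0.01,0],
    [0.05,0,0,0.015,0],
    [0.05,0,0,0.015,0],
    [0.05,0,0,0.01,0]
  ]
}}

```text
time_s: 5.25
eef_pos: [0.5983, 0.1702, 0.0845]
tcp_rot: [0.786, 0.618, 0.0, 0.0]
ft_force: [0.4, -0.1, -4.0]
gripper_width: 0.0565
grasp_force: 54.3
```

Request:
{"fn": "apply_moves", "kwargs": {
  "commands": [
    [0.05,0,0,0,0],
    [0.05,0,0,0,0],
    [0.05,0,0,0,0],
    [0.05,0,0,0,0],
    [0.05,0,0,0,0]
  ]
}}

```text
time_s: 5.67
eef_pos: [0.5976, 0.1701, 0.0818]
tcp_rot: [0.786, 0.618, -0.001, -0.0]
ft_force: [0.1, 0.1, -4.1]
gripper_width: 0.0569
grasp_force: 54.3
```

```bash
cat > wgh.py <<'E'
from h import *
F=[]
for i in range(8):
    vision.grab_frame("side");s=telemetry.observe();F.append(np.r_[s["ft_force"],s["joint_torque"][1:3]])
print(np.mean(F,0),np.std(F,0),s["eef_pos"],s["gripper_width"],s["grasp_force"],s["time_s"])
E
python3 wgh.py
```

```text
[  0.1695857    0.08506013  -3.99406651 -51.373512   -43.56712192] [0.52083389 0.4792009  0.49136023 0.05266605 0.03397653] [0.59822193 0.17029216 0.08327293] 0.0568558196507805 54.30083513259888 6.0667
```

Left jar: about 4.0 N (0.41 kg). Setting it back.

Request:
{"fn": "apply_moves", "kwargs": {
  "commands": [
    [0.05,0,0,-0.016,0],
    [0.05,0,0,-0.016,0],
    [0.05,0,0,-0.01,0],
    [0.05,0,0,-0.005,0],
    [0.05,0,0,-0.002,0]
  ]
}}

```text
time_s: 6.48
eef_pos: [0.5978, 0.1702, 0.0354]
tcp_rot: [0.786, 0.618, -0.0, -0.0]
ft_force: [-7.5, -2.0, 9.4]
gripper_width: 0.0572
grasp_force: 55.0
```

Request:
{"fn": "apply_moves", "kwargs": {
  "commands": [
    [0.05,0,0,0,0],
    [0.05,0,0,-0.001,0],
    [0.05,0,0,0,0],
    [0.05,0,0,0,0],
    [0.05,0,0,0,0]
  ]
}}

```text
time_s: 6.9
eef_pos: [0.5985, 0.1704, 0.0354]
tcp_rot: [0.786, 0.618, 0.001, 0.0]
ft_force: [-4.8, -1.7, 5.1]
gripper_width: 0.057
grasp_force: 55.1
```

Request:
{"fn": "apply_moves", "kwargs": {
  "commands": [
    [0.065,0,0,0,0],
    [0.075,0,0,0,0],
    [0.085,0,0,0,0],
    [0.085,0,0,0,0],
    [0.085,0,0,0,0]
  ]
}}

```text
time_s: 7.32
eef_pos: [0.5983, 0.1703, 0.0333]
tcp_rot: [0.786, 0.618, 0.0, 0.0]
ft_force: [-0.4, 0.4, -0.3]
gripper_width: 0.0853
grasp_force: 0.0
```

Request:
{"fn": "apply_moves", "kwargs": {
  "commands": [
    [0.085,0,0,0.02,0],
    [0.085,0,0,0.03,0],
    [0.085,0,0,0.03,0],
    [0.085,0,0,0.03,0],
    [0.085,0,0,0.01,0]
  ]
}}

```text
time_s: 7.73
eef_pos: [0.6, 0.1707, 0.1593]
tcp_rot: [0.786, 0.618, 0.004, 0.002]
ft_force: [0.4, 0.5, 0.9]
gripper_width: 0.0849
grasp_force: 0.0
```

Request:
{"fn": "apply_moves", "kwargs": {
  "commands": [
    [0.085,-0.01,-0.033,0,0],
    [0.085,-0.01,-0.033,0,0],
    [0.085,-0.01,-0.033,0,0],
    [0.085,-0.007,-0.027,0,0],
    [0.085,0,0,0,0]
  ]
}}

```text
time_s: 8.15
eef_pos: [0.5602, 0.0399, 0.1528]
tcp_rot: [0.788, 0.616, -0.001, 0.001]
ft_force: [0.1, 0.2, -0.1]
gripper_width: 0.0851
grasp_force: 0.0
```

```bash
python3 - <<'E'
from h import *
for i in range(4):vision.grab_frame("wrist")
s=telemetry.observe();im=vision.grab_frame("wrist");cv2.imwrite("pics/w3.png",im[...,::-1])
print(s["eef_pos"],s["tcp_rot"],s["ft_force"],s["time_s"])
E
```

```text
[0.56129146 0.04494603 0.15283559] [ 7.86135518e-01  6.18054078e-01  7.87597403e-06 -3.23979369e-04] [ 0.14829892  0.43062773 -0.55468763] 8.35
```

View pics/w3.png

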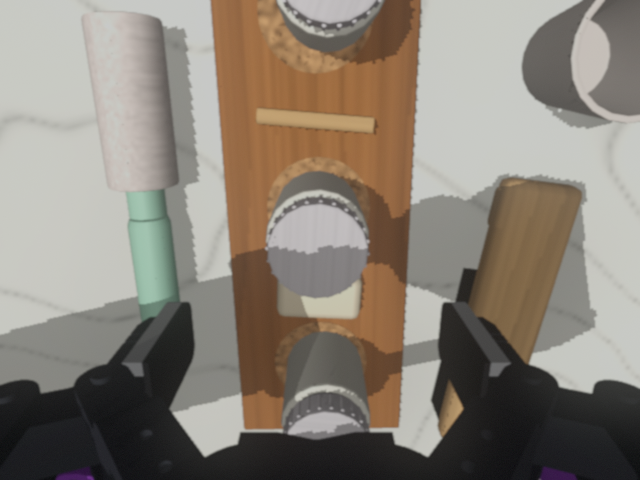

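The left jar stands upright on its cork. The middle lid is at (318,248), the right lid at about (326,435), and the peg and soap haven't moved.

```bash
python3 - <<'E'
from h import *
s=telemetry.observe();print(s["eef_pos"])
for p,z in(((248,318),.094),((436,326),.094),((0,330),.094),((209,318),.008),((375,320),.008)):
    print(p,np.round(wz(p,z,s),4))
E
```

```text
[0.56133679 0.04520432 0.15286822]
(248, 318) [0.5627 0.0485 0.094 ]
(436, 326) [ 0.5399 -0.0656  0.094 ]
(0, 330) [0.594  0.1561 0.094 ]
(209, 318) [0.5626 0.0468 0.008 ]
(375, 320) [ 0.5323 -0.0854  0.008 ]
```

Request:
{"fn": "apply_moves", "kwargs": {
  "commands": [
    [0.085,0.001,0.003,-0.03,0],
    [0.085,0,0,-0.03,0],
    [0.085,0,0,-0.03,0],
    [0.085,0,0,-0.02,0],
    [0.085,0,0,-0.01,0]
  ]
}}

```text
time_s: 8.82
eef_pos: [0.5602, 0.0485, 0.029]
tcp_rot: [0.786, 0.619, -0.002, -0.002]
ft_force: [-0.7, -0.9, 0.5]
gripper_width: 0.085
grasp_force: 0.0
```

Request:
{"fn": "apply_moves", "kwargs": {
  "commands": [
    [0.085,0,0,0,0],
    [0.085,0,0,0,0],
    [0.085,0,0,0,0],
    [0.05,0,0,0,0],
    [0.05,0,0,0,0]
  ],
  "force": 50
}}

```text
time_s: 9.23
eef_pos: [0.5633, 0.0474, 0.0352]
tcp_rot: [0.786, 0.618, 0.001, 0.001]
ft_force: [0.2, 0.5, 0.3]
gripper_width: 0.0636
grasp_force: 0.0
```

Request:
{"fn": "apply_moves", "kwargs": {
  "commands": [
    [0.05,0,0,0,0],
    [0.05,0,0,0,0],
    [0.05,0,0,0,0],
    [0.05,0,0,0,0],
    [0.05,0,0,0,0]
  ]
}}

```text
time_s: 9.65
eef_pos: [0.563, 0.0474, 0.0352]
tcp_rot: [0.786, 0.618, 0.001, 0.001]
ft_force: [-2.3, 0.8, 5.7]
gripper_width: 0.0571
grasp_force: 54.9
```

Request:
{"fn": "apply_moves", "kwargs": {
  "commands": [
    [0.05,0,0,0.01,0],
    [0.05,0,0,0.015,0],
    [0.05,0,0,0.015,0],
    [0.05,0,0,0.01,0],
    [0.05,0,0,0,0]
  ]
}}

```text
time_s: 10.07
eef_pos: [0.5632, 0.0473, 0.0857]
tcp_rot: [0.786, 0.618, 0.001, 0.001]
ft_force: [0.6, 1.3, -5.6]
gripper_width: 0.0564
grasp_force: 55.0
```

Request:
{"fn": "apply_moves", "kwargs": {
  "commands": [
    [0.05,0,0,0,0],
    [0.05,0,0,0,0],
    [0.05,0,0,0,0],
    [0.05,0,0,0,0],
    [0.05,0,0,0,0]
  ]
}}

```text
time_s: 10.48
eef_pos: [0.5618, 0.0473, 0.0823]
tcp_rot: [0.786, 0.618, -0.001, -0.0]
ft_force: [-0.4, -0.1, -6.8]
gripper_width: 0.057
grasp_force: 55.0
```

```bash
python3 wgh.py
```

```text
[ 1.55582642e-03  1.79673695e-01 -6.35186592e+00 -4.54613172e+01
 -4.46606451e+01] [0.50593098 0.42336996 0.52275084 0.02389987 0.03757288] [0.56221449 0.04727769 0.08329387] 0.05713740530500485 55.022828578948975 10.8833
```

Middle jar: about 6.35 N (0.65 kg). Setting it back, then on to the right jar.

Request:
{"fn": "apply_moves", "kwargs": {
  "commands": [
    [0.05,0,0,-0.016,0],
    [0.05,0,0,-0.016,0],
    [0.05,0,0,-0.01,0],
    [0.05,0,0,-0.005,0],
    [0.05,0,0,-0.002,0]
  ]
}}

```text
time_s: 11.3
eef_pos: [0.5618, 0.0473, 0.0353]
tcp_rot: [0.786, 0.618, -0.0, -0.0]
ft_force: [-8.0, -0.0, 9.0]
gripper_width: 0.0569
grasp_force: 55.9
```

Request:
{"fn": "apply_moves", "kwargs": {
  "commands": [
    [0.05,0,0,0,0],
    [0.05,0,0,-0.001,0],
    [0.05,0,0,0,0],
    [0.05,0,0,0,0],
    [0.05,0,0,0,0]
  ]
}}

```text
time_s: 11.72
eef_pos: [0.5625, 0.0473, 0.0352]
tcp_rot: [0.786, 0.618, 0.0, 0.0]
ft_force: [-5.4, -0.7, 2.9]
gripper_width: 0.0569
grasp_force: 55.9
```

Request:
{"fn": "apply_moves", "kwargs": {
  "commands": [
    [0.065,0,0,0,0],
    [0.075,0,0,0,0],
    [0.085,0,0,0,0],
    [0.085,0,0,0,0],
    [0.085,0,0,0,0]
  ]
}}

```text
time_s: 12.13
eef_pos: [0.5625, 0.0473, 0.0336]
tcp_rot: [0.786, 0.618, 0.0, 0.0]
ft_force: [-0.6, -0.4, 0.6]
gripper_width: 0.085
grasp_force: 0.0
```

Request:
{"fn": "apply_moves", "kwargs": {
  "commands": [
    [0.085,0,0,0.02,0],
    [0.085,0,0,0.03,0],
    [0.085,0,0,0.03,0],
    [0.085,0,0,0.03,0],
    [0.085,0,0,0.01,0]
  ]
}}

```text
time_s: 12.55
eef_pos: [0.564, 0.0473, 0.1591]
tcp_rot: [0.786, 0.618, 0.003, 0.002]
ft_force: [0.8, 0.6, 2.3]
gripper_width: 0.0848
grasp_force: 0.0
```

Request:
{"fn": "apply_moves", "kwargs": {
  "commands": [
    [0.085,-0.007,-0.033,0,0],
    [0.085,-0.007,-0.033,0,0],
    [0.085,-0.007,-0.033,0,0],
    [0.085,-0.005,-0.022,0,0],
    [0.085,0,0,0,0]
  ]
}}

```text
time_s: 12.97
eef_pos: [0.5352, -0.0775, 0.1526]
tcp_rot: [0.788, 0.616, -0.001, 0.0]
ft_force: [-0.1, 1.0, -1.1]
gripper_width: 0.0851
grasp_force: 0.0
```

```bash
python3 - <<'E'
from h import *
for i in range(4):vision.grab_frame("wrist")
s=telemetry.observe();im=vision.grab_frame("wrist");cv2.imwrite("pics/w4.png",im[...,::-1])
print(s["eef_pos"],s["tcp_rot"],s["ft_force"],s["time_s"])
E
```

```text
[ 0.53629596 -0.07300903  0.15284119] [ 7.86105537e-01  6.18092191e-01  3.52936164e-05 -3.54930323e-04] [ 0.18516968  0.1174982  -0.68236451] 13.1667
```

View pics/w4.png

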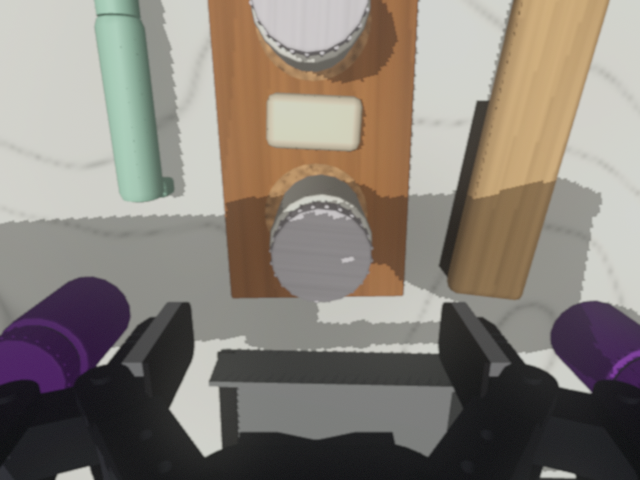

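The middle jar is standing and the right lid is at (321,253). The brush is about 90 mm away and the purple jars are clear, so I'll grip the right jar.

Request:
{"fn": "apply_moves", "kwargs": {
  "commands": [
    [0.085,0.002,0,-0.03,0],
    [0.085,0,0,-0.03,0],
    [0.085,0,0,-0.03,0],
    [0.085,0,0,-0.02,0],
    [0.085,0,0,-0.01,0]
  ]
}}

```text
time_s: 13.63
eef_pos: [0.5364, -0.0721, 0.0293]
tcp_rot: [0.786, 0.619, -0.002, -0.002]
ft_force: [-0.2, 0.2, -0.7]
gripper_width: 0.0851
grasp_force: 0.0
```

Request:
{"fn": "apply_moves", "kwargs": {
  "commands": [
    [0.085,0,0,0,0],
    [0.085,0,0,0,0],
    [0.085,0,0,0,0],
    [0.05,0,0,0,0],
    [0.05,0,0,0,0]
  ],
  "force": 50
}}

```text
time_s: 14.05
eef_pos: [0.5393, -0.0739, 0.0352]
tcp_rot: [0.786, 0.618, 0.001, 0.001]
ft_force: [-0.3, -0.3, -0.0]
gripper_width: 0.0634
grasp_force: 0.0
```

Request:
{"fn": "apply_moves", "kwargs": {
  "commands": [
    [0.05,0,0,0,0],
    [0.05,0,0,0,0],
    [0.05,0,0,0,0],
    [0.05,0,0,0,0],
    [0.05,0,0,0,0]
  ]
}}

```text
time_s: 14.47
eef_pos: [0.5391, -0.0739, 0.0351]
tcp_rot: [0.786, 0.618, 0.001, 0.001]
ft_force: [-0.6, 0.7, 5.5]
gripper_width: 0.0568
grasp_force: 53.9
```

Request:
{"fn": "apply_moves", "kwargs": {
  "commands": [
    [0.05,0,0,0.01,0],
    [0.05,0,0,0.015,0],
    [0.05,0,0,0.015,0],
    [0.05,0,0,0.01,0],
    [0.05,0,0,0,0]
  ]
}}

```text
time_s: 14.88
eef_pos: [0.5395, -0.0741, 0.0863]
tcp_rot: [0.786, 0.618, 0.001, 0.002]
ft_force: [0.2, 0.0, -2.5]
gripper_width: 0.0573
grasp_force: 53.8
```

Request:
{"fn": "apply_moves", "kwargs": {
  "commands": [
    [0.05,0,0,0,0],
    [0.05,0,0,0,0],
    [0.05,0,0,0,0],
    [0.05,0,0,0,0],
    [0.05,0,0,0,0]
  ]
}}

```text
time_s: 15.3
eef_pos: [0.5378, -0.0737, 0.0824]
tcp_rot: [0.786, 0.618, -0.0, -0.001]
ft_force: [0.2, -0.2, -2.7]
gripper_width: 0.0568
grasp_force: 53.8
```

```bash
python3 wgh.py
```

```text
[-3.45644350e-02 -1.22293343e-01 -2.35610530e+00 -4.07236335e+01
 -4.24998245e+01] [0.64440358 0.53968767 0.52632088 0.01568506 0.02689929] [ 0.53822537 -0.0737299   0.08330793] 0.05728249409635531 53.81386041641235 15.7
```

Right jar: about 2.4 N (0.24 kg). So the middle jar is heaviest. I'll set the right one back and go back to the middle one.

Request:
{"fn": "apply_moves", "kwargs": {
  "commands": [
    [0.05,0,0,-0.016,0],
    [0.05,0,0,-0.016,0],
    [0.05,0,0,-0.01,0],
    [0.05,0,0,-0.005,0],
    [0.05,0,0,-0.002,0]
  ]
}}

```text
time_s: 16.12
eef_pos: [0.5378, -0.0736, 0.0351]
tcp_rot: [0.786, 0.618, -0.0, -0.0]
ft_force: [-7.9, 0.9, 12.9]
gripper_width: 0.0567
grasp_force: 54.7
```

Request:
{"fn": "apply_moves", "kwargs": {
  "commands": [
    [0.05,0,0,0,0],
    [0.05,0,0,-0.001,0],
    [0.05,0,0,0,0],
    [0.05,0,0,0,0],
    [0.05,0,0,0,0]
  ]
}}

```text
time_s: 16.53
eef_pos: [0.5385, -0.0738, 0.0351]
tcp_rot: [0.786, 0.618, 0.0, 0.0]
ft_force: [-5.1, 0.5, 6.1]
gripper_width: 0.0573
grasp_force: 54.7
```

Request:
{"fn": "apply_moves", "kwargs": {
  "commands": [
    [0.065,0,0,0,0],
    [0.075,0,0,0,0],
    [0.085,0,0,0,0],
    [0.085,0,0,0,0],
    [0.085,0,0,0,0]
  ]
}}

```text
time_s: 16.95
eef_pos: [0.5383, -0.0737, 0.0332]
tcp_rot: [0.786, 0.618, 0.0, 0.0]
ft_force: [-0.0, -0.4, -1.0]
gripper_width: 0.0848
grasp_force: 0.0
```

Request:
{"fn": "apply_moves", "kwargs": {
  "commands": [
    [0.085,0,0,0.02,0],
    [0.085,0,0,0.03,0],
    [0.085,0,0,0.03,0],
    [0.085,0,0,0.03,0],
    [0.085,0,0,0.01,0]
  ]
}}

```text
time_s: 17.37
eef_pos: [0.5399, -0.074, 0.1588]
tcp_rot: [0.786, 0.618, 0.002, 0.003]
ft_force: [-0.0, -0.2, 1.1]
gripper_width: 0.0849
grasp_force: 0.0
```

Request:
{"fn": "apply_moves", "kwargs": {
  "commands": [
    [0.085,0.007,0.033,0,0],
    [0.085,0.007,0.033,0,0],
    [0.085,0.006,0.033,0,0],
    [0.085,0.004,0.022,0,0],
    [0.085,0,0,0,0]
  ]
}}

```text
time_s: 17.78
eef_pos: [0.5623, 0.0513, 0.1522]
tcp_rot: [0.785, 0.62, 0.0, -0.001]
ft_force: [-0.1, -0.5, 0.1]
gripper_width: 0.0849
grasp_force: 0.0
```

```bash
python3 - <<'E'
from h import *
for i in range(4):vision.grab_frame("wrist")
s=telemetry.observe();im=vision.grab_frame("wrist");cv2.imwrite("pics/w5.png",im[...,::-1])
print(s["eef_pos"],s["tcp_rot"],s["ft_force"],s["time_s"])
E
```

```text
[0.56202317 0.04652497 0.15270959] [ 7.86395192e-01  6.17723529e-01 -4.91950507e-04 -2.66559011e-05] [ 0.06068894 -0.53965527 -0.1570784 ] 17.9833
```

View pics/w5.png

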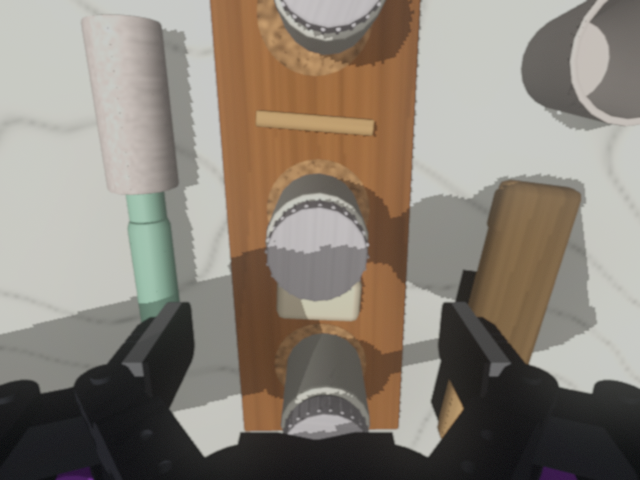

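All three jars are standing in their places, and the middle lid is at (318,251). Gripping it and lifting 19 cm.

Request:
{"fn": "apply_moves", "kwargs": {
  "commands": [
    [0.085,0,0.001,-0.03,0],
    [0.085,0,0,-0.03,0],
    [0.085,0,0,-0.03,0],
    [0.085,0,0,-0.02,0],
    [0.085,0,0,-0.01,0]
  ]
}}

```text
time_s: 18.45
eef_pos: [0.5601, 0.047, 0.0293]
tcp_rot: [0.787, 0.617, -0.002, -0.002]
ft_force: [0.5, -0.4, -0.0]
gripper_width: 0.085
grasp_force: 0.0
```

Request:
{"fn": "apply_moves", "kwargs": {
  "commands": [
    [0.085,0,0,0,0],
    [0.085,0,0,0,0],
    [0.085,0,0,0,0],
    [0.05,0,0,0,0],
    [0.05,0,0,0,0]
  ],
  "force": 50
}}

```text
time_s: 18.87
eef_pos: [0.5633, 0.0482, 0.0352]
tcp_rot: [0.786, 0.618, 0.001, 0.001]
ft_force: [-0.4, -0.1, 0.2]
gripper_width: 0.0633
grasp_force: 0.0
```

Request:
{"fn": "apply_moves", "kwargs": {
  "commands": [
    [0.05,0,0,0,0],
    [0.05,0,0,0,0],
    [0.05,0,0,0,0],
    [0.05,0,0,0,0],
    [0.05,0,0,0,0]
  ]
}}

```text
time_s: 19.28
eef_pos: [0.5631, 0.0483, 0.0352]
tcp_rot: [0.786, 0.618, 0.001, 0.001]
ft_force: [-1.0, 0.1, 6.0]
gripper_width: 0.0569
grasp_force: 54.7
```

Request:
{"fn": "apply_moves", "kwargs": {
  "commands": [
    [0.05,0,0,0.01,0],
    [0.05,0,0,0.02,0],
    [0.05,0,0,0.02,0],
    [0.05,0,0,0.02,0],
    [0.05,0,0,0.02,0]
  ]
}}

```text
time_s: 19.7
eef_pos: [0.5612, 0.0483, 0.1229]
tcp_rot: [0.786, 0.618, -0.001, -0.001]
ft_force: [0.8, -0.1, -6.5]
gripper_width: 0.0571
grasp_force: 55.0
```

Request:
{"fn": "apply_moves", "kwargs": {
  "commands": [
    [0.05,0,0,0.02,0],
    [0.05,0,0,0.02,0],
    [0.05,0,0,0.02,0],
    [0.05,0,0,0.02,0],
    [0.05,0,0,0.02,0]
  ]
}}

```text
time_s: 20.12
eef_pos: [0.5615, 0.0484, 0.223]
tcp_rot: [0.786, 0.618, -0.001, -0.001]
ft_force: [0.5, 0.4, -6.2]
gripper_width: 0.0567
grasp_force: 55.0
```

Request:
{"fn": "apply_moves", "kwargs": {
  "commands": [
    [0.05,0,0,0,0],
    [0.05,0,0,0,0],
    [0.05,0,0,0,0],
    [0.05,0,0,0,0],
    [0.05,0,0,0,0]
  ]
}}

```text
time_s: 20.53
eef_pos: [0.5615, 0.0483, 0.221]
tcp_rot: [0.786, 0.618, -0.001, -0.001]
ft_force: [0.2, -0.2, -6.6]
gripper_width: 0.0569
grasp_force: 55.3
```

```bash
python3 wgh.py; python3 - <<'E'
from h import *
im=vision.grab_frame("side");cv2.imwrite("pics/s6.png",im[...,::-1])
E
```

```text
[ 1.67282194e-01 -3.02336197e-02 -6.27488147e+00 -4.50329737e+01
 -4.53224404e+01] [0.27590581 0.27154246 0.4840842  0.07348815 0.05655562] [0.56220415 0.04830685 0.22329711] 0.05680049100739365 55.26394486427307 20.9333
```

View pics/s6.png

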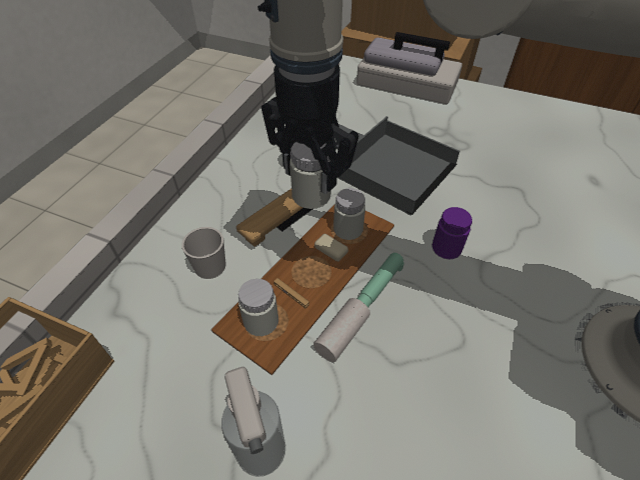

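The middle jar is held upright at (310,178), about 18.8 cm above the tray. The other two stand on their corks at (260,308) and (350,215), and nothing else has moved.

```bash
python3 -c "
from bench import ticket
print(ticket.close_job())"
```

```text
the job is handed in; nothing more can be done
None
```

I handed the job in holding the middle jar, the heaviest at about 0.65 kg (left about 0.41 kg, right about 0.24 kg), upright and still about 19 cm above the tray, with the other two back in their places.

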